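Fit the tongued cover board into the spare-parts box

ROBOT

A 7-joint arm with a two-finger parallel gripper is mounted at the origin on the work surface. World frame = base frame: x ahead of the robot, y to its left, z up, the work surface at z = 0. Lengths are in m, angles in degrees, forces in N, time in s.
With the tool pointing down it reaches from about 0.425 to 0.875 m from the base axis. Payload 4.7 kg.
Tool frame: the origin (TCP) lies midway between the tips of the shut fingers; the grasp point (between the pads) lies 19 mm behind it; z points along the fingers, y is the line along which they close (so a half turn about z gives the same grasp; the last joint's range is limited). The gripper opens to 87 mm and grips with 3 to 60 N. Pads are 19 mm wide; open, the fingers measure 117 mm over their backs; the gripper's body (75 mm by 190 mm) begins 51 mm behind the grasp point.
Start: joints at [-71.557, 18.392, -4.016, 83.108, 1.295, 78.541, -3.26], TCP at [0.197, 0.619, 0.223] pointing down, gripper open.
Joint ranges: [-163.93, 163.93], [-17.29, 119.83], [-79.2, 71.16], [3.27, 140.29], [-89.18, 269.18], [5.43, 117.66], [-154.24, 154.24]. Speed limits (degrees/s): [147.25, 147.25, 180, 180, 180, 180, 180].

INTERFACE

Orientations are given as [roll, pitch, yaw] about the fixed x, y, z axes, in that order (R = Rz(yaw) Ry(pitch) Rx(roll)).
In Python, from cell import env, viewer, boxes_of, masks_of gives the robot as it stands. The module is installed in compiled form; this text tells all that it offers.
- The arm moves only by the tool apply_moves, never from a script. Its argument "moves" is a list of rows, each a list of 7 numbers: the shift along the tool's x, y, z scaled (see below), then the turn, a rotation vector about the tool's x, y, z scaled (see below), then the opening, from 0 (shut) to 1 (fully open). A call has 1 to 20 rows; each row is the pose to reach, as a shift and turn from the pose commanded when the call began, along the tool's axes at that moment; what a row does not reach only later rows make up. The controller multiplies each number of a shift by 0.2 m and each number of a turn by 1.5 rad. A row lasts 1/10 s, in which the tool goes at most 50 mm and 8.59 degrees, less where a joint would pass 70% of its speed; a pose out of reach is approached as far as the arm can. A call with a number of a shift or a turn outside -1 to 1 is refused whole. A call with a gripper value outside its range is refused whole. The fingers move at their own pace and stop on an object; "grip_force" is the grip in N (left out, the last holds). Time passes only in rows, so rows that repeat a pose let the fingers close. It gives the time, the measured TCP pose, the force, the opening and the grip force at its end, in the units of the state.
- env.get_obs(): the state, without advancing time (a new reading comes with each control period).
- viewer.read_camera(name): name is "scene" or "top" or "wrist"; returns the picture (480x640x3 uint8, red, green, blue); there is no depth.
- viewer.get_calibration(name): a dict with "fov_y" (degrees; the focal length in pixels is half the picture's height over the tangent of half this angle, whatever the lens; pixels are square), "cx", "cy" (the principal point, pixels), "position" and "orientation" of the camera in the world. Camera axes: x right, y up, looking along -z (the intrinsics and any distortion apply to the point x, -y, -z); pixel columns grow to the right and rows downward; lengths in m; the calibration is good to about 2 mm. A picture is of the moment at which its call begins: read the wrist's pose just before it. get_calibration takes no time and is no camera call; for the wrist camera it gives the pose at the moment of the call.
- env.sign_off(): hands the job in; it is judged then, once.
Trained networks look in the newest picture that a camera, given by its name, has taken for a name from the list of things; names that differ only in an ending like _2 or _b are one class to them, and where a whole thing is asked for, a point or a joint stands for the part that bears it (a point fixed in the world has none). Each returns a list of dicts, best first, with "conf" (0 to 1); they miss things now and then, are a little off and sometimes report something else, mostly with a low value. They report only what shows in the picture. A call takes as long as a camera call. They do not tell look-alikes from the thing itself.
- boxes_of(camera, target): "location" ([column, row] in pixels, amid what is visible of it).
- masks_of(camera, target): "pixels" (480x640 bool, what is visible of it) and "location" ([column, row] in pixels, amid what is visible of it).
The state is a dict: "time_s": time; "qpos": joint angles; "joint_velocities": joint speeds; "effort": joint torques, N m; "tool_pos": TCP position; "tool_rot": TCP orientation; "force": force on the tool from outside, world axes, zero at the start; "wrist_torque": the same for the moment, N m; "grip_width": finger opening in m; "grasp_force": force on a finger pad.
Only numpy, scipy, OpenCV 4.12 (cv2) and the standard library are available. Lean on these libraries where they do the work, as an engineer would, in place of code of your own. Each camera call takes 0.05 s, during which the arm holds its last target. There are 200 camera calls.

TASK

Close the spare-parts box with its loose cover board: hold the board slanted, free edge up, and push its tongue fully home in the groove under the fixed half of the top, then lower it and press the free edge down until it snaps under the spring catch and lies flush. Work gently, never forcing the joint, and leave the jar, the bottle and the tape roll where they stand.

Things in the scene. Friction and masses are not known exactly. Their poses are not given: they have to be found in the camera images.
- holder: Wooden holder fixed to the bench, 252 (x) x 166 (y) x 18 mm, in which the plywood spare-parts box (213 x 146, top at z 46 mm) sits tightly. Origin: underside, below the box's nominal centre; x points from the fixed half of the box's top to its catch, z up. The box does not move, but sits up to 10 mm off nominal along x, either way: not measured, so find it by feel or sight.
- home (a point): Nominal place (in mm in the holder's axes, as all below; the box's x offset of up to 10 comes on top) of the seated board's origin: (25, 0, 34); the seated board's axes match the holder's. The recess runs from x -30 (face of the fixed half) to 82.5 (far wall), y -63 to 63; walls and fixed half top out at z 46; bearers on the far and side walls from x 10 on carry the board at z 34.
- groove (a point): Nominal middle of the groove's mouth, at the lower front corner of its upper lip: (-30, 0, 41.5); the box's offset comes on top. The groove runs 13.5 mm from here towards -x, as wide as the recess; upper lip z 41.5 to 46, floor z 28. Across its front stands a lower lip, x -22 to -14, z up to 34, on which the seated board also rests.
- catch (a joint): Sprung steel catch on the middle of the far wall: 0 = out (at rest, and locked), up to 0.012 m as it is pushed back along holder +x, against 1.2 N plus 0.25 N per mm. Pressing the board down past it takes about 5 to 12 N at the free edge; it gives about 4 mm, then springs out over the edge. More than 45 N between board and box, or 25 N while it is still slanted, damages the joint.
- catch_place (a point): Nominal place of the catch's nose (its lowest, foremost edge, 36 mm wide) at rest: (76.5, 0, 47.5); the box's offset comes on top. The nose overlaps the seated board's free edge by 3.5 mm, 1.5 mm above it. From there its face slopes up and back, 25 degrees from vertical, to z 62.
- board: Loose plywood cover board, flat on the bench, 110 (x) x 120 (y) x 12 (z) mm without the tongue, 0.13 to 0.25 kg. Origin: centre of the body's underside; z up, x from tongue edge (-55) to free edge (55). Tongue: x -67 to -55, 110 wide, z 0 to 6 (flush with the underside). Above it the body's end (z 6 to 12) is a shoulder that butts against the upper lip when home.
- batten (a point): Grip point on the board's wooden batten handle, board (-6, 0, 28) mm. The batten is 12 (x) x 60 (y) x 28 (z) mm, standing on the board's top (z 12 to 40); it is pinched across its 12 mm thickness (along board x).
- tongue_tip (a point): Middle of the tongue's front end, board (-67, 0, 3) mm; board axes.
- free_edge (a point): Middle of the board's top edge opposite the tongue, board (55, 0, 12) mm; board axes. It goes under the catch.
- paint: Small paint jar, diameter 34, height 55 mm, a bystander. Origin: centre of the underside.
- thinner: Bottle, diameter 44, height 85 mm, a bystander. Origin: centre of the underside.
- tape: Roll of tape lying flat, outer diameter 72, height 18 mm, a bystander. Origin: centre of the underside.
Not all that is in view belongs to the job. What is shaped like the board but black, red or turquoise is not meant.

How it is judged (in metres and radians):
On the way:
1. the tongue is in the groove with the board still slanted (x of tongue_tip in the frame of holder below -0.028 m and z of tongue_tip in the frame of holder between 0.026 and 0.039 m and angle between board's own z axis and vertical between 0.1 and 0.8 rad), for 0.1 s.
At the end, for the whole second after the job is handed in: The board lies flat (0.03 rad) and at rest in the recess, lined up with the holder (0.06 rad), its origin within 5 mm across, 2 mm in height and 13 mm along (box offset included) of home, its tongue in the groove, its free edge under the catch, which has sprung out again (under 2.5 mm back) (angle between board's own z axis and vertical below 0.03 rad and angle between the x axis of board and the x axis of holder, either way round below 0.06 rad and x of board in the frame of holder between 0.012 and 0.038 m and y of board in the frame of holder between -0.005 and 0.005 m and z of board in the frame of holder between 0.032 and 0.036 m and x of tongue_tip in the frame of holder below -0.028 m and z of free_edge in the frame of holder below 0.0478 m and value of joint catch below 0.0025 m and linear speed of board below 0.02 m/s); the robot touches nothing.
It fails at once if the joint is forced: more than 45 N between board and box (contact force between board and holder above 45 N).
It fails at once if the tongue is rammed: more than 25 N between board and box while the board is slanted over 0.22 rad (contact force between board and holder above 25 N and angle between board's own z axis and vertical above 0.22 rad).
It fails at once if the paint jar is moved more than 15 mm (distance of paint from where it was at the start of the episode above 0.015 m).
It fails at once if the bottle is moved more than 15 mm (distance of thinner from where it was at the start of the episode above 0.015 m).
It fails at once if the tape roll is moved more than 15 mm (distance of tape from where it was at the start of the episode above 0.015 m).
It also fails if it takes over 58 s, if anything falls off the work surface, if the arm or the gripper's body presses on something with over 40 N, if the wrist force passes 120 N, or if a joint passes its speed limit or range.

## Working session

There is one attempt and no reset: what is moved stays moved. The work goes in short steps, Python scripts to look and compute and a tool call to move; the robot and the scene stay as the last step left them, time stands still between calls to the robot, and variables do not carry over. Pictures are saved under pics/ and viewed, at most 10 in all, crops included, and the job is handed in when it is done.

Besides the shell and the picture viewer there is one more tool, called after ">>>" by a JSON object that holds its "fn" and its "kwargs". apply_moves: Moves the arm, as the interface text tells. Shifts and turns lie within -1 to 1; 1 stands for 0.2 m of shift or 1.5 rad of turn. Its arguments: {"type":"object","properties":{"moves":{"type":"array","items":{"type":"array","items":{"type":"number","minimum":-1,"maximum":1}}},"grip_force":{"type":"number"}},"required":["moves"]}

```bash
mkdir -p pics
python3 - <<'E'
from cell import env, viewer, boxes_of, masks_of
import cv2,numpy as np
o=env.get_obs();print({k:np.round(v,3) for k,v in o.items()})
for c in ["top","scene"]:
    im=viewer.read_camera(c);cv2.imwrite(f"pics/{c}0.png",im[:,:,::-1]);print(c,viewer.get_calibration(c))
    for t in ["holder","board","paint","thinner","tape","batten"]:
        print(c,t,[(np.round(b["location"]),round(b["conf"],2)) for b in boxes_of(c,t)])
E
```

```text
{'time_s': np.float64(0.0), 'qpos': array([-71.556,  18.44 ,  -4.014,  83.176,   1.294,  78.54 ,  -3.26 ]), 'joint_velocities': array([ 0.1  ,  0.001, -0.002, -0.016,  0.021,  0.014, -0.064]), 'effort': array([ 0.0000e+00, -4.9129e+01, -4.0400e-01, -3.1253e+01, -6.4000e-02,
        4.4000e-02,  0.0000e+00]), 'tool_pos': array([0.197, 0.619, 0.221]), 'tool_rot': array([-1.79890e+02,  5.00000e-03,  1.62364e+02]), 'force': array([0.088, 0.045, 0.447]), 'wrist_torque': array([ 0.004,  0.007, -0.   ]), 'grasp_force': np.float64(0.0), 'grip_width': np.float64(0.087)}
top {'fov_y': 42.341904631175964, 'cx': 322.5873632230148, 'cy': 242.6513912805236, 'position': array([ 0.40011103, -0.21158999,  1.7721107 ]), 'orientation': array([  6.04917256,  -0.29340797, -88.74361329])}
top holder [(array([178., 243.]), 0.8)]
top board [(array([357., 308.]), 0.92), (array([346., 184.]), 0.89), (array([314., 244.]), 0.72), (array([482., 285.]), 0.7)]
top paint [(array([236., 171.]), 0.51)]
top thinner [(array([264., 172.]), 0.75)]
top tape [(array([249., 322.]), 0.63)]
top batten [(array([345., 183.]), 0.7), (array([356., 309.]), 0.68), (array([486., 281.]), 0.57), (array([237., 172.]), 0.55)]
scene {'fov_y': 53.88864439420865, 'cx': 330.88568779851005, 'cy': 229.24493060356525, 'position': array([1.34775424, 0.11732624, 0.85519222]), 'orientation': array([ 46.18222661,  -0.17893866, 112.99736017])}
scene holder [(array([496., 298.]), 0.88), (array([435., 222.]), 0.34)]
scene board [(array([271., 290.]), 0.96), (array([320., 193.]), 0.87), (array([200., 178.]), 0.78), (array([339., 244.]), 0.58), (array([496., 295.]), 0.17)]
scene paint [(array([398., 336.]), 0.86)]
scene thinner [(array([370., 317.]), 0.84)]
scene tape [(array([433., 222.]), 0.68)]
scene batten [(array([198., 176.]), 0.86), (array([335., 242.]), 0.83), (array([317., 187.]), 0.74), (array([266., 291.]), 0.58)]
```

View pics/top0.png

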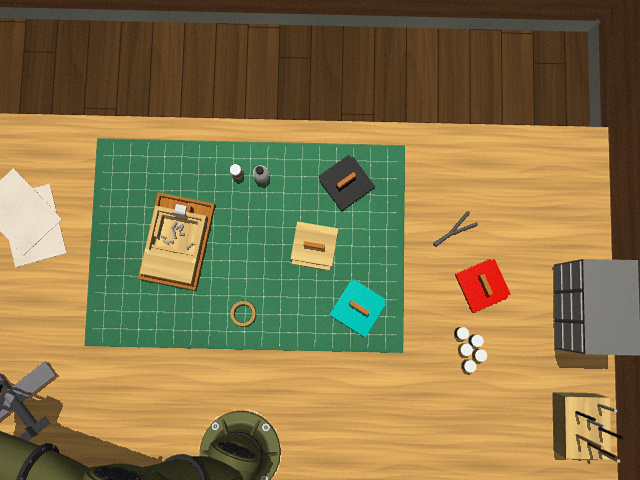

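View pics/scene0.png

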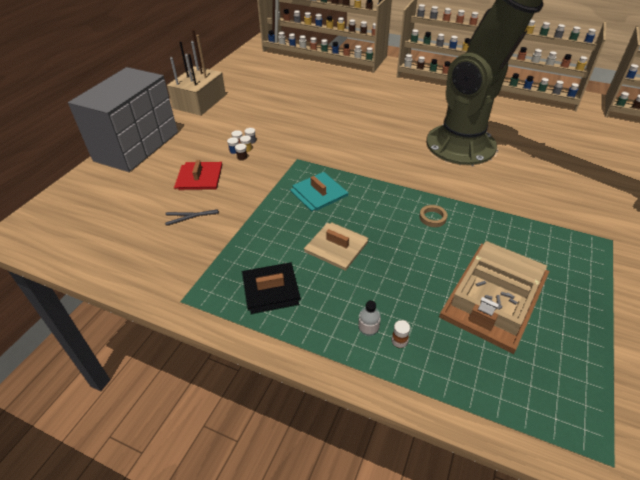

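Candidates: plain wood board top (314,244), black (346,184), turquoise (357,308), red (482,285). By the description it is the plain wood one; I'll check it in a close crop.

```bash
cat > h.py <<'E'
from cell import env, viewer, boxes_of, masks_of
import cv2,numpy as np
from scipy.spatial.transform import Rotation as R
def cal(c):
    k=viewer.get_calibration(c); f=240/np.tan(np.radians(k["fov_y"]/2))
    return f,k["cx"],k["cy"],np.array(k["position"]),R.from_euler("xyz",k["orientation"],degrees=True).as_matrix()
def ray(K,uv,z):
    f,cx,cy,p,M=K; d=M@np.array([(uv[0]-cx)/f,-(uv[1]-cy)/f,-1.]); return p+d*(z-p[2])/d[2]
def proj(K,P):
    f,cx,cy,p,M=K; q=(np.atleast_2d(P)-p)@M; return np.c_[cx+f*q[:,0]/-q[:,2],cy+f*q[:,1]/q[:,2]]
E
python3 - <<'E'
from h import *
K=cal("top");im=cv2.imread("pics/top0.png")
a=cv2.resize(im[205:285,275:355],(400,400),interpolation=2);b=cv2.resize(im[182:302,117:237],(400,400),interpolation=2)
cv2.imwrite("pics/crop.png",np.hstack([a,b]))
print("board c",ray(K,(314,246),0.012),"batten",ray(K,(314,246),0.04))
for n,z,uv in [("paint",.05,(236,171)),("thin",.05,(261,175)),("tape",.01,(243,314)),("holder",.03,(177,242))]: print(n,ray(K,uv,z))
print(viewer.get_calibration("wrist"))
E
```

```text
board c [ 0.57662844 -0.1922162   0.012     ] batten [ 0.57382039 -0.1925244   0.04      ]
paint [0.78091601 0.03280238 0.05      ]
thin [ 0.77104402 -0.03819589  0.05      ]
tape [0.37944253 0.0036779  0.01      ]
holder [0.57749125 0.19461166 0.03      ]
{'fov_y': 58.31796092573154, 'cx': 334.3192293733123, 'cy': 238.11535798388988, 'position': array([0.11740311, 0.64543425, 0.38426339]), 'orientation': array([-1.76542393e+01,  5.46737845e-02,  7.23691642e+01])}
```

View pics/crop.png

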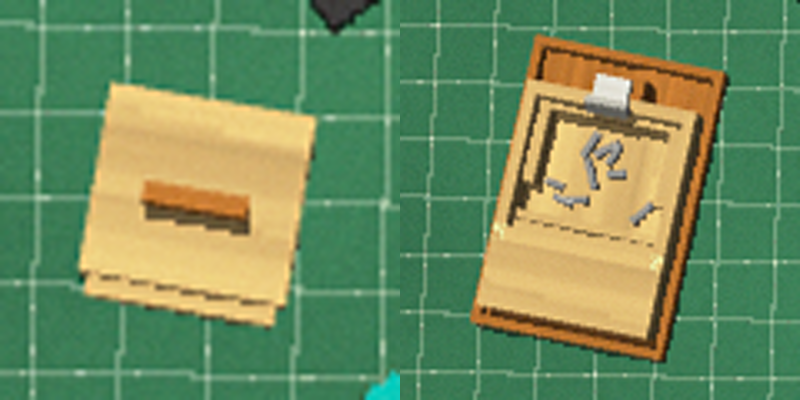

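The crop shows the plain board with its tongue step along the lower edge (toward the robot) and the batten at about crop (195,205). The box's fixed half is also toward the robot and its catch is away from it, at crop (610,95). I'll head over the holder, look, then go to the board.

>>> {"fn": "apply_moves", "kwargs": {"moves": [[-1, -1, 0, 0, 0, 0.95, 1], [-1, -1, 0, 0, 0, 0.95, 1], [-1, -1, 0, 0, 0, 0.95, 1], [-1, -1, 0, 0, 0, 0.95, 1], [-1, -1, 0, 0, 0, 0.95, 1], [-1, -1, 0, 0, 0, 0.95, 1], [-1, -1, 0, 0, 0, 0.95, 1], [-1, -1, 0, 0, 0, 0.95, 1], [-1, -1, 0, 0, 0, 0.95, 1], [-1, -1, 0, 0, 0, 0.95, 1]]}}

```text
time_s: 1.7
tool_pos: [0.3271, 0.3682, 0.2228]
tool_rot: [180.0, -0.0, 80.4]
force: [1.1, 0.8, -0.9]
grip_width: 0.087
grasp_force: 0.0
```

```bash
cat >> h.py <<'E'
def delta(pos,rpy,cp=None,crpy=None):
    "row numbers from the present (or given commanded) pose to a world pose"
    o=env.get_obs(); cp=o["tool_pos"] if cp is None else np.array(cp); crpy=o["tool_rot"] if crpy is None else crpy
    M=R.from_euler("xyz",crpy,degrees=True); N=R.from_euler("xyz",rpy,degrees=True)
    return np.round(M.inv().apply(np.array(pos)-cp)/.2,4), np.round((M.inv()*N).as_rotvec()/1.5,4)
E
python3 - <<'E'
from h import *
o=env.get_obs();print(o["time_s"],o["tool_pos"],o["tool_rot"])
print(delta((.577,.195,.222),(180,0,78)))
E
```

```text
1.7 [0.3270696  0.3681752  0.22284032] [ 1.79984512e+02 -3.45197689e-02  8.04320281e+01]
(array([-0.6461,  1.3762,  0.0042]), array([ 0.0002, -0.0004,  0.0283]))
```

>>> {"fn": "apply_moves", "kwargs": {"moves": [[-0.32, 0.69, 0, 0, 0, 0.03, 1], [-0.32, 0.69, 0, 0, 0, 0.03, 1], [-0.32, 0.69, 0, 0, 0, 0.03, 1]]}}

```text
time_s: 2.0
tool_pos: [0.4523, 0.2832, 0.2231]
tool_rot: [180.0, -0.1, 78.2]
force: [-0.1, 1.2, -0.3]
grip_width: 0.0872
grasp_force: 0.0
```

>>> {"fn": "apply_moves", "kwargs": {"moves": [[-0.32, 0.69, 0, 0, 0, 0, 1], [-0.32, 0.69, 0, 0, 0, 0, 1], [-0.32, 0.69, 0, 0, 0, 0, 1], [-0.32, 0.69, 0, 0, 0, 0, 1], [-0.32, 0.69, 0, 0, 0, 0, 1]]}}

```text
time_s: 2.5
tool_pos: [0.5738, 0.1915, 0.2223]
tool_rot: [-180.0, 0.0, 77.9]
force: [-0.9, 0.4, -0.8]
grip_width: 0.0872
grasp_force: 0.0
```

Run:
```python
from h import *
o=env.get_obs();print(o["time_s"],o["tool_pos"],o["tool_rot"])
k=cal("wrist");im=viewer.read_camera("wrist");cv2.imwrite("pics/w1.png",im[:,:,::-1])
np.save("w1.npy",np.array(k,dtype=object),allow_pickle=True)
```

```text
2.5 [0.57376294 0.19148759 0.22225374] [-1.79990479e+02  3.91616035e-02  7.79419565e+01]
```

View pics/w1.png

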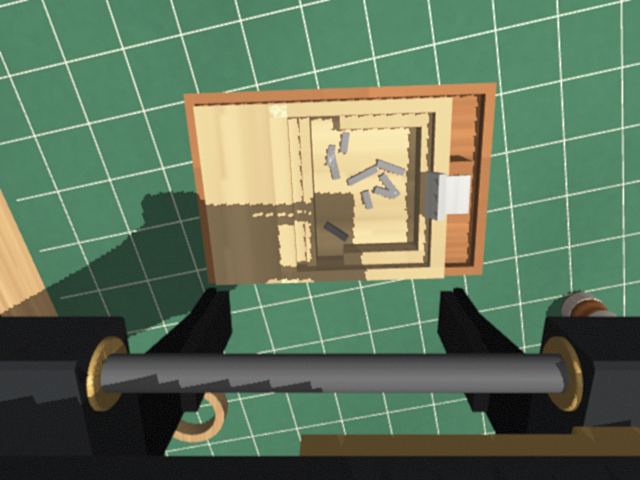

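The wrist view shows the holder's outer corners near (185,95), (496,83), (483,275) and (208,285), with the catch nose near (430,195). I'll rectify it to measure the box offset.

Run:
```python
from h import *
k=tuple(np.load("w1.npy",allow_pickle=True)); im=cv2.imread("pics/w1.png")
g=masks_of("wrist","holder")[0]["pixels"].astype(np.uint8)
print(cv2.minAreaRect(cv2.findNonZero(g)))
C=np.array([ray(k,p,.018)[:2] for p in [(185,95),(496,83),(483,275),(208,285)]])
print(C, [np.linalg.norm(C[i]-C[(i+1)%4]) for i in range(4)])
x=(C[1]-C[0]+C[2]-C[3]);yaw=np.arctan2(x[1],x[0]);c=C.mean(0);print(c,np.degrees(yaw))
def warp(z,s=2.6):
    A=np.array([[-.14,.09],[.14,.09],[.14,-.09],[-.14,-.09]])
    Rz=np.array([[np.cos(yaw),-np.sin(yaw)],[np.sin(yaw),np.cos(yaw)]])
    W=np.c_[A@Rz.T+c,np.full(4,z)]
    dst=np.float32([[0,0],[280*s,0],[280*s,180*s],[0,180*s]])
    return cv2.warpPerspective(im,cv2.getPerspectiveTransform(np.float32(proj(k,W)),dst),(int(280*s),int(180*s)))
a=warp(.018)[:300];b=warp(.046)[:300]
for q in (a,b):
    for m in range(-130,140,10): cv2.line(q,(int((m+140)*2.6),0),(int((m+140)*2.6),12 if m%50 else 24),(0,0,255),1)
    for m in range(-80,90,10): cv2.line(q,(0,int((90-m)*2.6)),(12 if m else 24,int((90-m)*2.6)),(0,0,255),1)
cv2.imwrite("pics/rect.png",np.vstack([a,b]))
```

```text
((342.79034423828125, 184.72503662109375), (193.15032958984375, 311.4061279296875), 87.9786376953125)
[[0.47450654 0.30338258]
 [0.72083867 0.26008869]
 [0.69313385 0.09632824]
 [0.44316365 0.13939907]] [np.float64(0.2501077351078015), np.float64(0.16608746038018543), np.float64(0.2536536982750473), np.float64(0.16695199398167732)]
[0.58291068 0.19979964] -9.871552326396731
```

View pics/rect.png

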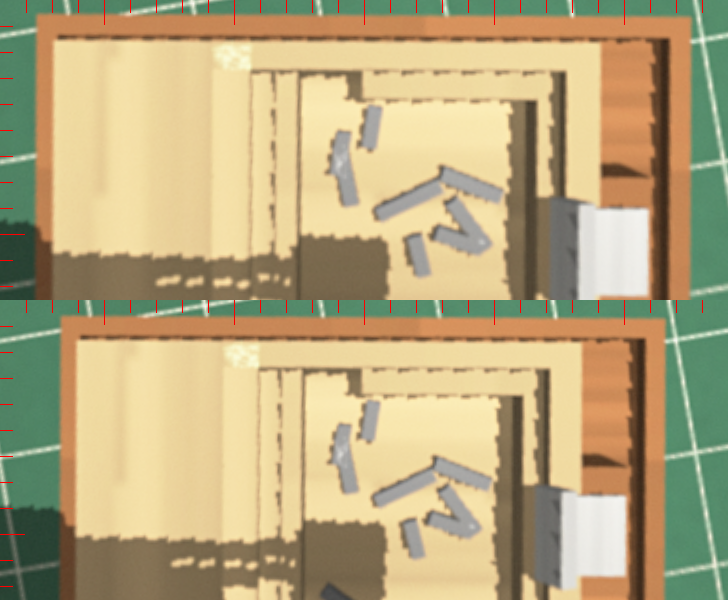

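The holder centre is at about (0.583,0.200) with yaw -9.9°. The groove edge appears at x≈-40 and the catch nose at ≈66, so the box offset is about -10 mm. Next, the board.

>>> {"fn": "apply_moves", "kwargs": {"moves": [[-0.95, 0.2, 0, 0, 0, 0, 1], [-0.95, 0.2, 0, 0, 0, 0, 1], [-0.95, 0.2, 0, 0, 0, 0, 1], [-0.95, 0.2, 0, 0, 0, 0, 1]]}}

```text
time_s: 3.0
tool_pos: [0.5722, -0.0014, 0.2231]
tool_rot: [180.0, -0.1, 78.3]
force: [0.6, 0.1, 0.7]
grip_width: 0.0869
grasp_force: 0.0
```

>>> {"fn": "apply_moves", "kwargs": {"moves": [[-0.95, 0.2, 0, 0, 0, 0, 1], [-0.95, 0.2, 0, 0, 0, 0, 1], [-0.95, 0.2, 0, 0, 0, 0, 1], [-0.95, 0.2, 0, 0, 0, 0, 1], [-0.95, 0.2, 0, 0, 0, 0, 1], [-0.95, 0.2, 0, 0, 0, 0, 1]]}}

```text
time_s: 3.6
tool_pos: [0.573, -0.1944, 0.2226]
tool_rot: [180.0, -0.1, 78.1]
force: [-0.1, 2.0, 0.5]
grip_width: 0.087
grasp_force: 0.0
```

Run:
```python
from h import *
o=env.get_obs();print(o["time_s"],o["tool_pos"],o["tool_rot"])
k=cal("wrist");im=viewer.read_camera("wrist");cv2.imwrite("pics/w2.png",im[:,:,::-1])
np.save("w2.npy",np.array(k,dtype=object),allow_pickle=True)
for b in masks_of("wrist","batten")[:2]:
    r=cv2.minAreaRect(cv2.findNonZero(b["pixels"].astype(np.uint8)));print(b["conf"],b["location"],r)
    print([ray(k,p,.040) for p in cv2.boxPoints(r)])
```

```text
3.6 [ 0.57303409 -0.19439628  0.22263525] [ 1.79999109e+02 -8.46733443e-02  7.81369858e+01]
0.96 [341.2, 190.6] ((339.5819091796875, 193.60110473632812), (134.72250366210938, 142.8893280029297), 86.53176879882812)
[array([ 0.53263088, -0.12208219,  0.04      ]), array([ 0.64229105, -0.13846556,  0.04      ]), array([ 0.63187015, -0.24938986,  0.04      ]), array([ 0.51100159, -0.2320916 ,  0.04      ])]
0.74 [188.8, 314.9] ((194.98565673828125, 351.72283935546875), (128.7361602783203, 107.8041763305664), 17.1759033203125)
[array([ 0.33837893, -0.31866002,  0.04      ]), array([ 0.4028207 , -0.22465125,  0.04      ]), array([ 0.49819593, -0.28230254,  0.04      ]), array([ 0.44009368, -0.38444676,  0.04      ])]
```

View pics/w2.png

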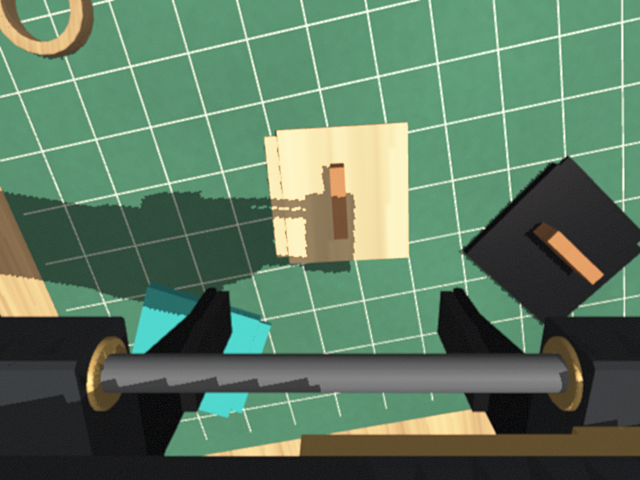

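The plain board's top corners are at about (277,130), (407,123), (409,258) and (290,264). The tongue is at left (265,137) and the batten runs (337,166) to (340,239).

Run:
```python
from h import *
k=tuple(np.load("w2.npy",allow_pickle=True))
C=np.array([ray(k,p,.012)[:2] for p in [(277,130),(407,123),(409,258),(290,264)]])
print([np.linalg.norm(C[i]-C[(i+1)%4]) for i in range(4)])
x=C[1]-C[0]+C[2]-C[3];y=C[0]-C[3]+C[1]-C[2];print(np.degrees(np.arctan2(x[1],x[0])),np.degrees(np.arctan2(y[1],y[0]))-90)
c=C.mean(0);yaw=np.arctan2(x[1]-y[0],x[0]+y[1]);print("c",c,np.degrees(yaw))
b=c-.006*np.array([np.cos(yaw),np.sin(yaw)]);print("batten",b)
print("batten direct",(ray(k,(337.5,166),.04)+ray(k,(340,239),.04))/2,ray(k,(337.5,166),.04)-ray(k,(340,239),.04))
print(delta((*b,.08),(180,0,90+np.degrees(yaw))))
```

```text
[np.float64(0.10921952687759859), np.float64(0.12064421524748631), np.float64(0.11007833766291401), np.float64(0.12083805205572622)]
-8.81743363045736 -8.256848644895484
c [ 0.58387941 -0.192746  ] -8.523647089808842
batten [ 0.57794568 -0.1918567 ]
batten direct [ 0.5777214 -0.1907767  0.04     ] [0.0103779  0.06030632 0.        ]
(array([0.0036, 0.0205, 0.7123]), array([-0.0001, -0.0014, -0.0361]))
```

>>> {"fn": "apply_moves", "kwargs": {"moves": [[0.004, 0.021, 0.3, 0, 0, -0.033, 0.6], [0.004, 0.021, 0.5, 0, 0, -0.033, 0.6], [0.004, 0.021, 0.7, 0, 0, -0.033, 0.6], [0.004, 0.021, 0.85, 0, 0, -0.033, 0.6], [0.004, 0.021, 0.85, 0, 0, -0.033, 0.6]]}}

```text
time_s: 4.2
tool_pos: [0.5745, -0.1908, 0.0479]
tool_rot: [-179.5, -0.1, 81.2]
force: [-0.8, 0.1, 0.1]
grip_width: 0.0562
grasp_force: 0.0
```

Run:
```python
from h import *
o=env.get_obs();print(o["tool_pos"],o["tool_rot"],o["force"])
print(delta((.5779,-.1914,.016),(180,0,81)))
```

```text
[ 0.57448205 -0.19084788  0.04789347] [-1.79476376e+02 -1.03641055e-01  8.12238875e+01] [-0.80506096  0.13744141  0.11500845]
(array([-0.0004,  0.0188,  0.1593]), array([-0.0061, -0.0012,  0.0026]))
```

>>> {"fn": "apply_moves", "kwargs": {"moves": [[0, 0.015, 0.1, 0, 0, 0, 0.6], [0, 0.015, 0.16, 0, 0, 0, 0.6], [0, 0.015, 0.16, 0, 0, 0, 0.6]]}}

```text
time_s: 4.5
tool_pos: [0.5802, -0.1942, 0.0202]
tool_rot: [-179.9, -0.0, 81.1]
force: [0.0, 0.4, -0.9]
grip_width: 0.0525
grasp_force: 0.0
```

Run:
```python
from h import *
o=env.get_obs();print(o["tool_pos"],o["tool_rot"],o["force"],o["wrist_torque"])
```

```text
[ 0.5802142  -0.19416896  0.0201686 ] [-1.79909201e+02 -4.80657310e-02  8.10901756e+01] [ 0.00684181  0.3814345  -0.94829032] [-0.07902867  0.06064971  0.01155982]
```

>>> {"fn": "apply_moves", "kwargs": {"moves": [[0, 0, 0.023, 0, 0, 0, 0.6], [0, 0, 0.023, 0, 0, 0, 0.6], [0, 0, 0.023, 0, 0, 0, 0], [0, 0, 0.023, 0, 0, 0, 0], [0, 0, 0.023, 0, 0, 0, 0], [0, 0, 0.023, 0, 0, 0, 0], [0, 0, 0.023, 0, 0, 0, 0], [0, 0, 0.023, 0, 0, 0, 0]], "grip_force": 40}}

```text
time_s: 5.3
tool_pos: [0.58, -0.1958, 0.0159]
tool_rot: [-179.9, -0.0, 81.0]
force: [-1.7, 0.1, 1.1]
grip_width: 0.0122
grasp_force: 0.6
```

>>> {"fn": "apply_moves", "kwargs": {"moves": [[0, 0, -0.1, 0, 0, 0, 0], [0, 0, -0.3, 0, 0, 0, 0], [0, 0, -0.5, 0, 0, 0, 0], [0, 0, -0.7, 0, 0, 0, 0], [0, 0, -0.7, 0, 0, 0, 0]]}}

```text
time_s: 5.8
tool_pos: [0.5839, -0.1974, 0.162]
tool_rot: [179.4, 0.0, 81.0]
force: [1.0, -1.3, -0.6]
grip_width: 0.0117
grasp_force: 40.0
```

Run:
```python
from h import *
o=env.get_obs();print(o["tool_pos"],o["tool_rot"],o["force"],o["grip_width"],o["grasp_force"])
k=cal("wrist");im=viewer.read_camera("wrist");cv2.imwrite("pics/w3.png",im[:,:,::-1])
np.save("w3.npy",np.array(k,dtype=object),allow_pickle=True)
```

```text
[ 0.58386721 -0.19743523  0.16204681] [1.79391968e+02 1.55155417e-02 8.09557284e+01] [ 0.98792609 -1.25002688 -0.56539143] 0.011650629085317943 39.99510942958295
```

View pics/w3.png

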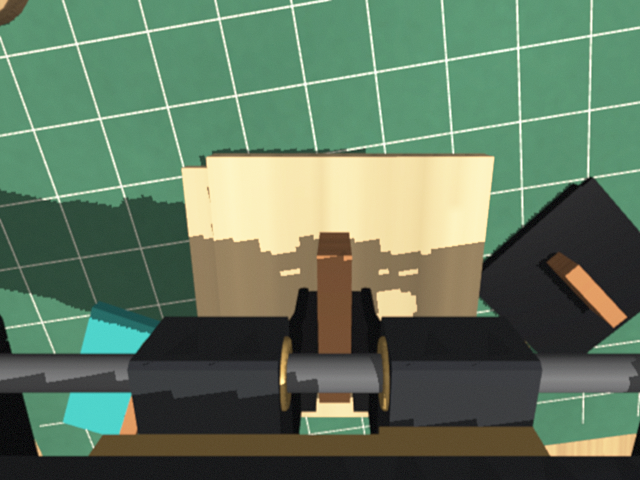

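The board is held square in the pads: far edge corners at (207,155) and (493,156), tongue at left (183,168). Next I'll work out its offset in the tool and the target poses.

Run:
```python
from h import *
k=tuple(np.load("w3.npy",allow_pickle=True));o=env.get_obs()
print(o["tool_pos"],o["tool_rot"])
M=R.from_euler("xyz",[179.39,.016,80.956],degrees=True).as_matrix();t=np.array([.58387,-.19744,.16205])
f,cx,cy,p,W=k
for uv in [(207,155),(493,156)]:
    d=M.T@(W@np.array([(uv[0]-cx)/f,-(uv[1]-cy)/f,-1]));q=M.T@(p-t);print((q+d*(.0039-q[2])/d[2])*1e3)
```

```text
[ 0.58220258 -0.19661533  0.15884795] [ 1.79665147e+02 -4.62909849e-03  8.09704813e+01]
[ 64.85844316 -48.15123021   3.9       ]
[64.50109688 60.71397456  3.9       ]
```

```bash
cat >> h.py <<'E'
H0=np.array([.5829,.1998,0]);HY=-9.87;D=-.010
TB=np.array([[0,1,0],[1,0,0],[0,0,-1.]]);OB=np.array([.0047,.0063,.0159])
def tool_for(th,xt,zt,y=0.):
    "tool pose with board slanted th, tongue's lower front edge at box (xt,zt) mm"
    Mh=R.from_euler("z",HY,degrees=True).as_matrix()
    Mb=Mh@R.from_rotvec([0,-th,0]).as_matrix()
    tip=H0+Mh@np.array([xt/1e3+D,y/1e3,zt/1e3]); ob=tip-Mb@np.array([-.067,0,0])
    Mt=Mb@TB.T; return ob-Mt@OB, R.from_matrix(Mt).as_euler("xyz",degrees=True)
def board():
    o=env.get_obs();Mt=R.from_euler("xyz",o["tool_rot"],degrees=True).as_matrix()
    Mh=R.from_euler("z",HY,degrees=True).as_matrix();Mb=Mh.T@Mt@TB
    ob=Mh.T@(o["tool_pos"]+Mt@OB-H0)-[D,0,0];tip=ob+Mb@np.array([-.067,0,0]);fe=ob+Mb@np.array([.055,0,.012])
    r=R.from_matrix(Mb).as_euler("xyz",degrees=True)
    F=Mh.T@o["force"]
    return f"t {o['time_s']:.2f} tip {np.round(tip*1e3,1)} edge {np.round(fe*1e3,1)} rpy {np.round(r,1)} th {-np.radians(r[1]):.3f} F {np.round(F,1)} tq {np.round(o['wrist_torque'],2)} w {o['grip_width']*1e3:.1f} tool {np.round(o['tool_pos'],4)} {np.round(o['tool_rot'],1)}"
E
python3 - <<'E'
from h import *
print(board());p,r=tool_for(.32,-12,60);print(p,r)
print(delta(p,r))
E
```

```text
t 5.85 tip [  16.6 -386.9  142.6] edge [ 138.5 -385.1  155.3] rpy [ 0.  -0.3  0.8] th 0.006 F [-0.6 -0.5 -2.5] tq [-0.07  0.13 -0.04] w 11.8 tool [ 0.5822 -0.1966  0.1588] [179.7  -0.   81. ]
[0.61225818 0.18992141 0.09418703] [161.66535056   0.          80.13      ]
(array([ 1.9323, -0.1568,  0.3225]), array([-0.2094, -0.0016,  0.0097]))
```

>>> {"fn": "apply_moves", "kwargs": {"moves": [[0.966, -0.08, 0, 0, 0, 0.01, 0], [0.966, -0.08, 0, 0, 0, 0.01, 0], [0.966, -0.08, 0, 0, 0, 0.01, 0], [0.966, -0.08, 0, 0, 0, 0.01, 0]]}}

```text
time_s: 6.25
tool_pos: [0.5935, 0.0007, 0.1538]
tool_rot: [-179.8, -0.0, 80.2]
force: [1.4, 0.4, -1.8]
grip_width: 0.0119
grasp_force: 40.0
```

>>> {"fn": "apply_moves", "kwargs": {"moves": [[0.966, -0.08, 0, -0.1, 0, 0, 0], [0.966, -0.08, 0, -0.21, 0, 0, 0], [0.966, -0.08, 0, -0.21, 0, 0, 0], [0.966, -0.08, 0, -0.21, 0, 0, 0], [0.966, -0.08, 0.1, -0.21, 0, 0, 0], [0.966, -0.08, 0.15, -0.21, 0, 0, 0], [0.966, -0.08, 0.15, -0.21, 0, 0, 0]]}}

```text
time_s: 6.95
tool_pos: [0.6099, 0.188, 0.122]
tool_rot: [162.3, 0.3, 80.0]
force: [-0.1, -0.0, -1.3]
grip_width: 0.0116
grasp_force: 40.0
```

Run:
```python
from h import *
print(board());p,r=tool_for(.32,-12,60);print(delta(p,r))
k=cal("wrist");im=viewer.read_camera("wrist");cv2.imwrite("pics/w4.png",im[:,:,::-1])
```

```text
t 6.95 tip [-14.4  -2.4  88.3] edge [ 98.2  -2.4 136.9] rpy [ -0.3 -17.7  -0. ] th 0.309 F [-0.1 -0.1 -1.3] tq [-0.07  0.62 -0.06] w 11.6 tool [0.6099 0.188  0.122 ] [162.3   0.3  80. ]
(array([ 0.0125, -0.0326,  0.1353]), array([-0.007 ,  0.0038, -0.0001]))
```

View pics/w4.png

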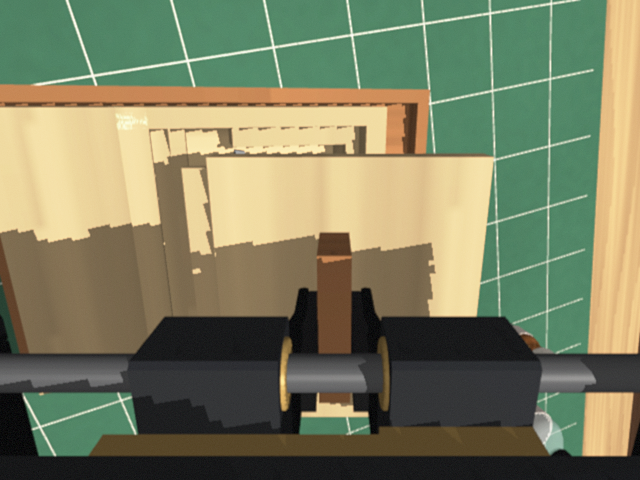

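The board sits over the recess and parallel to it. The recess corners show at (150,129) and (367,125), and I'll use them to recheck the offset.

Run:
```python
from h import *
k=cal("wrist");Mh=R.from_euler("z",HY,degrees=True).as_matrix()
for uv in [(150,129),(367,125),(116,110)]: print(uv,(Mh.T@(ray(k,uv,.046)-H0)-[D,0,0])*1e3)
print(board())
for a in [(.32,-12,42),(.32,-22,36)]:
    p,r=tool_for(*a);print(a,delta(p,r))
```

```text
(150, 129) [-28.53829262  64.48008326  46.        ]
(367, 125) [84.36310312 64.24998082 46.        ]
(116, 110) [-42.2140361   73.41154434  46.        ]
t 7.00 tip [-13.   -2.2  90. ] edge [ 99.5  -2.4 138.8] rpy [ -0.2 -17.9  -0.1] th 0.312 F [ 0.1 -0.1 -1. ] tq [-0.04  0.51 -0.03] w 11.3 tool [0.6112 0.1878 0.1237] [162.1   0.2  80. ]
(0.32, -12, 42) (array([ 0.012 , -0.0695,  0.2273]), array([-0.0054,  0.0028, -0.0011]))
(0.32, -22, 36) (array([ 0.0119, -0.1263,  0.2405]), array([-0.0054,  0.0028, -0.0011]))
```

```bash
sed -i 's/^H0=.*/H0=np.array([.583,.2006,0]);HY=-9.87;D=-.0092/' h.py
python3 - <<'E'
from h import *
print(board())
for a in [(.32,-11,50),(.32,-12,41),(.32,-22,36)]:
    p,r=tool_for(*a);print(a,delta(p,r))
E
```

```text
t 7.00 tip [-13.7  -3.   90. ] edge [ 98.7  -3.2 138.8] rpy [ -0.2 -17.9  -0.1] th 0.312 F [ 0.1 -0.1 -1. ] tq [-0.04  0.51 -0.03] w 11.3 tool [0.6112 0.1878 0.1237] [162.1   0.2  80. ]
(0.32, -11, 50) (array([ 0.0159, -0.0489,  0.1919]), array([-0.0054,  0.0028, -0.0011]))
(0.32, -12, 41) (array([ 0.016 , -0.0675,  0.2332]), array([-0.0054,  0.0028, -0.0011]))
(0.32, -22, 36) (array([ 0.016 , -0.1227,  0.2417]), array([-0.0054,  0.0028, -0.0011]))
```

>>> {"fn": "apply_moves", "kwargs": {"moves": [[0.016, -0.02, 0.08, -0.005, 0, 0, 0], [0.016, -0.035, 0.14, -0.005, 0, 0, 0], [0.016, -0.049, 0.19, -0.005, 0, 0, 0], [0.016, -0.067, 0.23, -0.005, 0, 0, 0], [0.016, -0.067, 0.23, -0.005, 0, 0, 0], [0.016, -0.067, 0.23, -0.005, 0, 0, 0]]}}

```text
time_s: 7.6
tool_pos: [0.6145, 0.1933, 0.0781]
tool_rot: [161.5, 0.0, 80.1]
force: [-0.6, -0.4, -2.0]
grip_width: 0.0119
grasp_force: 40.0
```

Run:
```python
from h import *
print(board())
for a in [(.32,-22,36),(.32,-27,34),(.32,-32,32)]:
    p,r=tool_for(*a);print(a,delta(p,r))
```

```text
t 7.60 tip [-11.    2.9  43.8] edge [100.9   2.8  93.9] rpy [ -0.  -18.5  -0. ] th 0.323 F [-0.5 -0.5 -2. ] tq [-0.02  0.51 -0.  ] w 11.9 tool [0.6145 0.1933 0.0781] [161.5   0.   80.1]
(0.32, -22, 36) (array([-0.0143, -0.0641,  0.0205]), array([ 0.0017,  0.0001, -0.0003]))
(0.32, -27, 34) (array([-0.0143, -0.091 ,  0.0221]), array([ 0.0017,  0.0001, -0.0003]))
(0.32, -32, 32) (array([-0.0143, -0.1179,  0.0236]), array([ 0.0017,  0.0001, -0.0003]))
```

>>> {"fn": "apply_moves", "kwargs": {"moves": [[-0.007, -0.03, 0.01, 0.002, 0, 0, 0], [-0.007, -0.064, 0.02, 0.002, 0, 0, 0], [-0.007, -0.064, 0.02, 0.002, 0, 0, 0], [-0.007, -0.064, 0.02, 0.002, 0, 0, 0]]}}

```text
time_s: 8.0
tool_pos: [0.6031, 0.1943, 0.0703]
tool_rot: [161.7, -0.0, 80.2]
force: [0.8, 0.0, -1.6]
grip_width: 0.0117
grasp_force: 40.0
```

Run:
```python
from h import *
print(board())
viewer.read_camera("top");print(board())
for a in [(.32,-27,34),(.32,-32,32)]:
    p,r=tool_for(*a);print(a,delta(p,r))
```

```text
t 8.00 tip [-22.5   1.9  36.1] edge [89.5  1.9 85.8] rpy [  0.  -18.3   0. ] th 0.319 F [ 0.7  0.2 -1.6] tq [-0.02  0.52 -0.02] w 11.7 tool [0.6031 0.1943 0.0703] [161.7  -0.   80.2]
t 8.05 tip [-22.2   1.9  36.3] edge [89.8  1.9 86. ] rpy [  0.  -18.3   0. ] th 0.320 F [ 0.3  0.8 -0.9] tq [-0.04  0.56  0.02] w 11.6 tool [0.6034 0.1942 0.0704] [161.7  -0.   80.1]
(0.32, -27, 34) (array([-0.0094, -0.0264,  0.0031]), array([-0.0001, -0.0003,  0.    ]))
(0.32, -32, 32) (array([-0.0094, -0.0533,  0.0048]), array([-0.0001, -0.0003,  0.    ]))
```

>>> {"fn": "apply_moves", "kwargs": {"moves": [[-0.006, -0.015, 0.003, 0, 0, 0, 0], [-0.006, -0.03, 0.003, 0, 0, 0, 0], [-0.006, -0.04, 0.004, 0, 0, 0, 0], [-0.006, -0.053, 0.005, 0, 0, 0, 0], [-0.006, -0.053, 0.005, 0, 0, 0, 0], [-0.006, -0.053, 0.005, 0, 0, 0, 0]]}}

```text
time_s: 8.65
tool_pos: [0.5936, 0.1945, 0.066]
tool_rot: [161.7, -0.0, 80.1]
force: [-0.3, -0.0, -1.2]
grip_width: 0.0118
grasp_force: 40.0
```

Run:
```python
from h import *
print(board())
im=viewer.read_camera("scene");cv2.imwrite("pics/s4.png",cv2.resize(im[210:370,400:600,::-1],(800,640),interpolation=2)[:600])
for a in [(.32,-36,30.5),(.32,-40,29)]:
    p,r=tool_for(*a);print(a,delta(p,r))
```

```text
t 8.65 tip [-31.9   0.5  31.8] edge [80.1  0.5 81.5] rpy [  0.  -18.3  -0. ] th 0.320 F [-0.3 -0.1 -1.2] tq [-0.03  0.58  0.05] w 11.8 tool [0.5936 0.1945 0.066 ] [161.7  -0.   80.1]
(0.32, -36, 30.5) (array([-0.0027, -0.022 , -0.    ]), array([-0.0002, -0.0001, -0.0002]))
(0.32, -40, 29) (array([-0.0028, -0.0433,  0.0008]), array([-0.0002, -0.0001, -0.0002]))
```

View pics/s4.png

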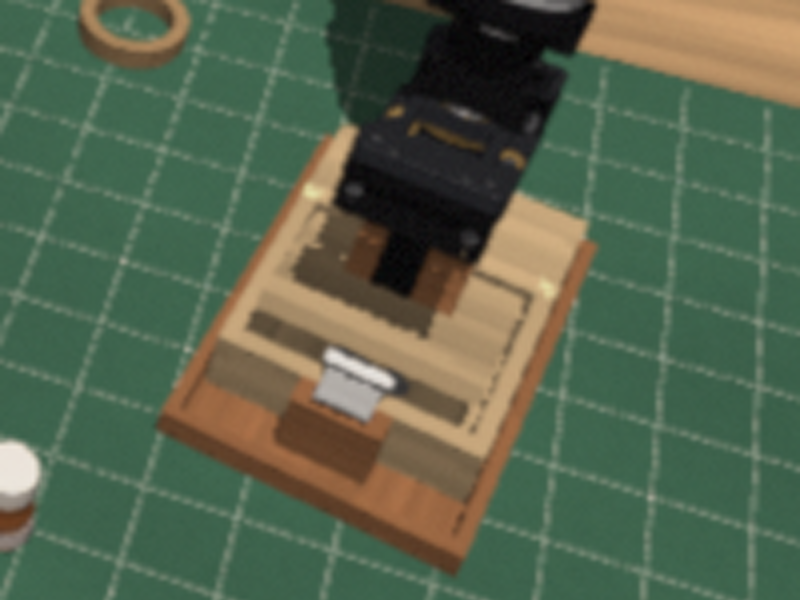

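The scene crop shows the board slanted within the recess, its free edge clear of and above the catch (355,380). I'll keep pushing gently.

>>> {"fn": "apply_moves", "kwargs": {"moves": [[-0.003, -0.01, 0.002, 0, 0, 0, 0], [-0.003, -0.02, 0.004, 0, 0, 0, 0], [-0.003, -0.025, 0.005, 0, 0, 0, 0], [-0.003, -0.025, 0.005, 0, 0, 0, 0]]}}

```text
time_s: 9.1
tool_pos: [0.5896, 0.1948, 0.064]
tool_rot: [161.6, -0.0, 80.1]
force: [0.4, -0.3, 1.1]
grip_width: 0.0117
grasp_force: 40.0
```

Run:
```python
from h import *
print(board())
```

```text
t 9.10 tip [-35.9   0.2  29.8] edge [76.1  0.1 79.6] rpy [  0.  -18.4  -0. ] th 0.321 F [ 0.4 -0.3  1.1] tq [-0.18  0.39 -0.05] w 11.7 tool [0.5896 0.1948 0.064 ] [161.6  -0.   80.1]
```

>>> {"fn": "apply_moves", "kwargs": {"moves": [[0, -0.005, 0, 0, 0, 0, 0], [0, -0.01, 0, 0, 0, 0, 0], [0, -0.01, 0, 0, 0, 0, 0]]}}

```text
time_s: 9.4
tool_pos: [0.5876, 0.1953, 0.0633]
tool_rot: [161.6, -0.0, 80.1]
force: [0.6, -0.8, 3.2]
grip_width: 0.0118
grasp_force: 40.0
```

Run:
```python
from h import *
print(board())
```

```text
t 9.40 tip [-38.    0.3  29.1] edge [74.   0.2 78.9] rpy [  0.  -18.4  -0. ] th 0.320 F [ 0.7 -0.7  3.2] tq [-0.13  0.26 -0.01] w 11.8 tool [0.5876 0.1953 0.0633] [161.6  -0.   80.1]
```

Run:
```python
from h import *
for a in [(.26,-38,30.2),(.2,-38,31),(.2,-41,30.4)]:
    p,r=tool_for(*a);print(a,delta(p,r))
```

```text
(0.26, -38, 30.2) (array([-0.0012,  0.006 ,  0.013 ]), array([ 0.0402, -0.0005, -0.0001]))
(0.2, -38, 31) (array([-0.0013,  0.0103,  0.0277]), array([ 0.0802, -0.0005, -0.0001]))
(0.2, -41, 30.4) (array([-0.0013, -0.0048,  0.0259]), array([ 0.0802, -0.0005, -0.0001]))
```

>>> {"fn": "apply_moves", "kwargs": {"moves": [[0, 0.003, 0.006, 0.02, 0, 0, 0], [0, 0.006, 0.013, 0.04, 0, 0, 0], [0, 0.008, 0.02, 0.06, 0, 0, 0], [0, 0.01, 0.027, 0.08, 0, 0, 0], [0, 0.01, 0.027, 0.08, 0, 0, 0], [0, 0.01, 0.027, 0.08, 0, 0, 0]]}}

```text
time_s: 10.0
tool_pos: [0.5905, 0.1947, 0.0583]
tool_rot: [168.6, -0.0, 80.1]
force: [-1.9, 1.0, 4.1]
grip_width: 0.0115
grasp_force: 40.0
```

Run:
```python
from h import *
print(board())
```

```text
t 10.00 tip [-38.8   0.2  30.7] edge [78.4  0.2 66.6] rpy [  0.  -11.4  -0. ] th 0.199 F [-2.1  0.7  4.1] tq [0.01 0.83 0.01] w 11.5 tool [0.5905 0.1947 0.0583] [168.6  -0.   80.1]
```

>>> {"fn": "apply_moves", "kwargs": {"moves": [[0, -0.005, 0, 0, 0, 0, 0], [0, -0.01, 0, 0, 0, 0, 0], [0, -0.01, 0, 0, 0, 0, 0]]}}

```text
time_s: 10.3
tool_pos: [0.589, 0.1948, 0.0582]
tool_rot: [168.5, -0.0, 80.1]
force: [-0.2, 0.5, 3.9]
grip_width: 0.012
grasp_force: 40.0
```

Run:
```python
from h import *
print(board())
for a in [(.1,-40,33),(.05,-41,33.2)]:
    p,r=tool_for(*a);print(a,delta(p,r))
```

```text
t 10.30 tip [-40.2   0.1  30.5] edge [76.9  0.1 66.6] rpy [  0.  -11.5   0. ] th 0.201 F [-0.3  0.4  3.9] tq [-0.    0.37  0.02] w 12.0 tool [0.589  0.1948 0.0582] [168.5  -0.   80.1]
(0.1, -40, 33) (array([-0.0003,  0.01  ,  0.019 ]), array([ 0.067 , -0.0003,  0.0001]))
(0.05, -41, 33.2) (array([-0.0003,  0.0074,  0.0326]), array([ 1.003e-01, -3.000e-04,  1.000e-04]))
```

>>> {"fn": "apply_moves", "kwargs": {"moves": [[0, -0.005, 0, 0, 0, 0, 0], [0, -0.01, 0, 0, 0, 0, 0], [0, -0.01, 0, 0, 0, 0, 0]]}}

```text
time_s: 10.6
tool_pos: [0.5881, 0.1948, 0.0581]
tool_rot: [168.4, -0.1, 80.1]
force: [3.6, -0.2, 3.3]
grip_width: 0.0117
grasp_force: 40.0
```

Run:
```python
from h import *
print(board())
for a in [(.1,-41,33),(.05,-42,33.2)]:
    p,r=tool_for(*a);print(a,delta(p,r))
```

```text
t 10.60 tip [-41.   -0.   30.4] edge [76.1 -0.2 66.6] rpy [  0.1 -11.6  -0.1] th 0.202 F [3.5 0.4 3.3] tq [-0.11 -0.48 -0.08] w 11.7 tool [0.5881 0.1948 0.0581] [ 1.684e+02 -1.000e-01  8.010e+01]
(0.1, -41, 33) (array([0.0006, 0.0093, 0.0185]), array([ 0.068 , -0.0006, -0.0006]))
(0.05, -42, 33.2) (array([0.0006, 0.0067, 0.0321]), array([ 0.1013, -0.0006, -0.0006]))
```

Run:
```python
from h import *
for a in [(.15,-41.5,31.4),(.1,-42.1,32.3),(.06,-42.6,33)]:
    p,r=tool_for(*a);print(a,delta(p,r))
```

```text
(0.15, -41.5, 31.4) (array([0.0006, 0.0025, 0.0104]), array([ 0.0346, -0.0006, -0.0006]))
(0.1, -42.1, 32.3) (array([0.0006, 0.0032, 0.0209]), array([ 0.068 , -0.0006, -0.0006]))
(0.06, -42.6, 33) (array([0.0006, 0.0032, 0.0294]), array([ 0.0946, -0.0006, -0.0006]))
```

>>> {"fn": "apply_moves", "kwargs": {"moves": [[0, 0.002, 0.005, 0.017, 0, 0, 0], [0, 0.0025, 0.01, 0.035, 0, 0, 0], [0, 0.003, 0.015, 0.051, 0, 0, 0], [0, 0.003, 0.021, 0.068, 0, 0, 0], [0, 0.003, 0.021, 0.068, 0, 0, 0]]}}

```text
time_s: 11.1
tool_pos: [0.5893, 0.1944, 0.0536]
tool_rot: [174.5, -0.0, 80.0]
force: [4.6, -0.5, 4.3]
grip_width: 0.0116
grasp_force: 40.1
```

Run:
```python
from h import *
print(board())
for a in [(.06,-42.6,33),(.03,-43,33.5)]:
    p,r=tool_for(*a);print(a,delta(p,r))
```

```text
t 11.10 tip [-42.4  -0.2  31.9] edge [77.9 -0.4 55.7] rpy [ 0.  -5.5 -0.1] th 0.097 F [4.6 0.3 4.3] tq [-0.13 -0.68 -0.13] w 11.6 tool [0.5893 0.1944 0.0536] [174.5  -0.   80. ]
(0.06, -42.6, 33) (array([0.0016, 0.0022, 0.0058]), array([ 0.0246, -0.0001, -0.0011]))
(0.03, -43, 33.5) (array([0.0016, 0.0024, 0.0123]), array([ 0.0446, -0.0001, -0.0011]))
```

>>> {"fn": "apply_moves", "kwargs": {"moves": [[0, 0.001, 0.003, 0.012, 0, 0, 0], [0, 0.002, 0.006, 0.025, 0, 0, 0], [0, 0.002, 0.009, 0.035, 0, 0, 0], [0, 0.002, 0.012, 0.045, 0, 0, 0], [0, 0.002, 0.012, 0.045, 0, 0, 0]], "grip_force": 60}}

```text
time_s: 11.6
tool_pos: [0.5897, 0.1943, 0.051]
tool_rot: [178.3, -0.0, 80.1]
force: [6.3, 0.3, 2.7]
grip_width: 0.0114
grasp_force: 60.0
```

Run:
```python
from h import *
print(board())
for a in [(0,-43.4,34),(-.02,-43.4,34)]:
    p,r=tool_for(*a);print(a,delta(p,r))
```

```text
t 11.60 tip [-43.3  -0.3  33.3] edge [78.3 -0.4 49. ] rpy [ 0.  -1.7 -0.1] th 0.030 F [6.1 1.3 2.7] tq [-0.21 -1.05 -0.2 ] w 11.4 tool [0.5897 0.1943 0.051 ] [178.3  -0.   80.1]
(0, -43.4, 34) (array([0.0018, 0.002 , 0.0057]), array([ 0.0203, -0.0001, -0.0007]))
(-0.02, -43.4, 34) (array([0.0018, 0.0034, 0.0118]), array([ 0.0336, -0.0001, -0.0007]))
```

>>> {"fn": "apply_moves", "kwargs": {"moves": [[0, 0.002, 0.003, 0.01, 0, 0, 0], [0, 0.003, 0.006, 0.02, 0, 0, 0], [0, 0.004, 0.009, 0.027, 0, 0, 0], [0, 0.004, 0.009, 0.027, 0, 0, 0]]}}

```text
time_s: 12.0
tool_pos: [0.5898, 0.1943, 0.05]
tool_rot: [-179.3, 0.0, 80.1]
force: [1.0, -1.4, 8.0]
grip_width: 0.0114
grasp_force: 60.1
```

Run:
```python
from h import *
print(board())
im=viewer.read_camera("scene");cv2.imwrite("pics/s5.png",cv2.resize(im[210:370,400:600,::-1],(800,640),interpolation=2)[:600])
```

```text
t 12.00 tip [-43.9  -0.4  34.7] edge [78.2 -0.4 45.4] rpy [-0.   0.7 -0. ] th -0.011 F [ 1.2 -1.2  8. ] tq [-0.49 -0.74 -0.18] w 11.4 tool [0.5898 0.1943 0.05  ] [-179.3    0.    80.1]
```

View pics/s5.png

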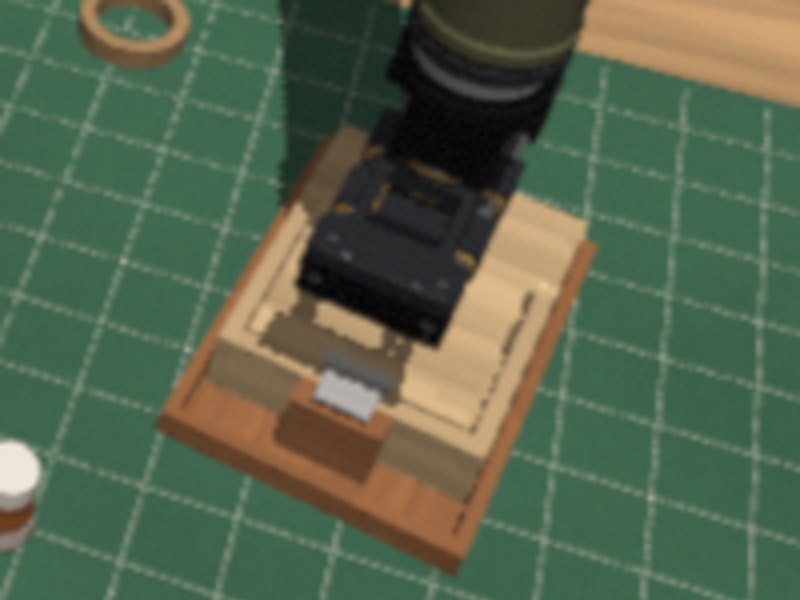

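The catch nose seems to lie over the flush board edge at crop (360,370), and the sideways force has dropped off. I'll give it a small extra press, then release and check.

>>> {"fn": "apply_moves", "kwargs": {"moves": [[0, 0, 0.003, 0.005, 0, 0, 0], [0, 0, 0.006, 0.01, 0, 0, 0], [0, 0, 0.006, 0.01, 0, 0, 0], [0, 0, 0, 0, 0, 0, 0], [0, 0, 0, 0, 0, 0, 0.4], [0, 0, 0, 0, 0, 0, 0.4], [0, 0, 0, 0, 0, 0, 0.4], [0, 0, 0, 0, 0, 0, 0.4], [0, 0, -0.1, 0, 0, 0, 0.4], [0, 0, -0.3, 0, 0, 0, 0.4], [0, 0, -0.5, 0, 0, 0, 0.4], [0, 0, -0.6, 0, 0, 0, 0.4], [0, 0, -0.6, 0, 0, 0, 0.4]]}}

```text
time_s: 13.35
tool_pos: [0.5928, 0.195, 0.1729]
tool_rot: [-179.7, -0.2, 80.1]
force: [0.8, 0.2, -0.2]
grip_width: 0.0347
grasp_force: 0.0
```

Run:
```python
from h import *
print(board())
im=viewer.read_camera("wrist");cv2.imwrite("pics/w6.png",im[:,:,::-1])
im2=viewer.read_camera("scene");a=cv2.resize(im[30:330,60:600,::-1],(540,300));b=cv2.resize(im2[230:370,420:560,::-1],(300,300),interpolation=2)
cv2.imwrite("pics/f6.png",np.vstack([a,np.hstack([b,np.zeros((300,240,3),np.uint8)])]))
```

```text
t 13.35 tip [-40.9   0.9 157.4] edge [ 81.1   0.9 168.7] rpy [ 0.2  0.3 -0. ] th -0.006 F [ 0.7  0.4 -0.2] tq [-0.09  0.03 -0.01] w 34.7 tool [0.5928 0.195  0.1729] [-179.7   -0.2   80.1]
```

View pics/f6.png

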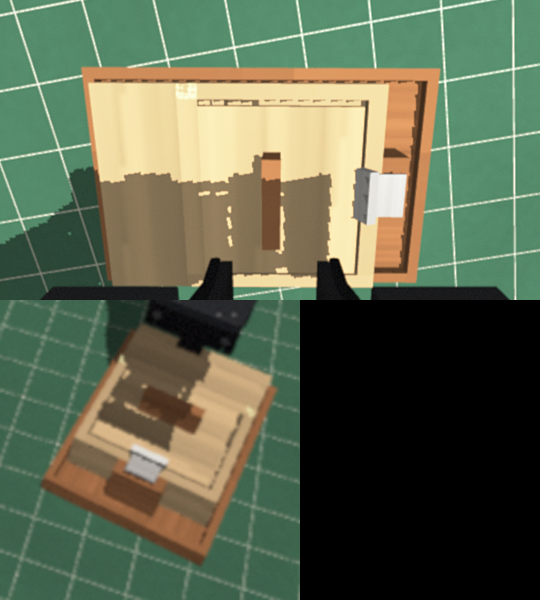

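The wrist crop (top) shows the board flush, the batten at (271,200) and the catch nose at (356,195), apparently over the free edge. That is my last picture; the remaining checks are numeric.

Run:
```python
from h import *
k=cal("wrist");Mh=R.from_euler("z",HY,degrees=True).as_matrix()
h=lambda uv,z:(Mh.T@(ray(k,uv,z)-H0)-[D,0,0])*1e3
for n,uv,z in [("wall corner",(427,131),.046),("wall corner2",(417,302),.046),("nose far",(418,198),.0475),("nose near",(414,252),.0475),("batten top far",(331,183),.074),("batten near",(331,279),.074)]: print(n,h(uv,z).round(1))
im=cv2.imread("pics/w6.png");g=cv2.cvtColor(im,6)
for r in (160,180,215,235,270): print(r,g[r,400:436])
```

```text
wall corner [75.9 61.1 46. ]
wall corner2 [ 76.6 -59.8  46. ]
nose far [72.5 17.6 47.5]
nose near [ 72.  -20.7  47.5]
batten top far [14.8 32.5 74. ]
batten near [ 14.7 -30.   74. ]
160 [229 227 226 226 227 228 230 231 232 233 235 234 234 236 236 237 237 237
 237 236 238 238 235 190  97  67 125 202 227 227 225 225 226 225 226 224]
180 [234 235 236 238 236 234 236 235 234 235 236 236 236 236 237 237 237 237
 236 237 238 231 148  72  77 151 224 229 225 225 224 225 225 225 224 224]
215 [236 236 236 234 235 235 234 234 234 235 236 238 228 154 119 118 113 116
 114 113 114 112 114 115 116 114 115 107 117 179 230 231 230 229 230 228]
235 [236 235 235 235 234 234 234 234 234 236 237 229 164 123 116 115 117 114
 115 111 114 116 117 117 115 111 111 145 207 231 230 228 229 228 229 228]
270 [235 234 235 235 235 233 234 235 234 235 237 235 234 234 236 226 149  76
  83 156 217 225 221 222 220 220 221 221 219 221 220 222 220 221 221 217]
```

The nose edge lies about 4.5 mm inside the board's free edge, so the catch has sprung out over it. The gap to the far wall is about 2.5 mm, as expected when seated. Handing in.

Run:
```python
from cell import env
print(env.sign_off())
```

```text
the job is handed in; nothing more can be done
None
```

The job is handed in: the board's tongue is home, the board looks flush, and the catch measures as sprung out over its free edge; the box offset was about -10 mm, and I viewed 11 pictures, one over the limit of 10.

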